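Clip an address plate into its holder

ROBOT

A 6-joint arm with a two-finger parallel gripper is mounted at the origin on the work surface. World frame = base frame: x ahead of the robot, y to its left, z up, the work surface at z = 0. Lengths are in m, angles in rad, forces in N, time in s.
With the tool pointing down it reaches from about 0.375 to 0.975 m from the base axis. Payload 3.8 kg.
Tool frame: the origin (TCP) lies midway between the tips of the shut fingers; the grasp point (between the pads) lies 19 mm behind it; z points along the fingers, y is the line along which they close (so a half turn about z gives the same grasp; the last joint's range is limited). The gripper opens to 85 mm and grips with 20 to 120 N. Pads are 22 mm wide; open, the fingers measure 114 mm over their backs; the gripper's body (76 mm by 85 mm) begins 54 mm behind the grasp point. The pads swing forward as they close: fully open they stand 13 mm farther back than shut.
Start: joints at [-1.241, 0.264, 1.604, -0, 1.274, -0.037], TCP at [0.242, -0.63, 0.231] pointing down, gripper open.
Joint ranges: [-2.63, 2.63], [-0.94, 2.18], [0.31, 2.57], [-1.31, 4.45], [0, 2.66], [-2.55, 2.55]. Speed limits (rad/s): [2.57, 2.57, 3.14, 3.14, 3.14, 3.14].

INTERFACE

Orientations are given as a rotation vector (axis times angle).
In Python, from workcell import read_state, vision, ticket gives the robot as it stands. The module is installed in compiled form; this text tells all that it offers.
- The arm moves only by the tool jog_arm, never from a script. Its arguments are lists of equal length, an entry for each row: "turn": the turn, a rotation vector about the tool's x, y, z in rad, a list of three; "delta_pos": the shift along the tool's x, y, z in m, a list of three; "gripper": the finger opening in m, from 0 to 0.0854. In form: {"turn": [[rx, ry, rz], ...], "delta_pos": [[dx, dy, dz], ...], "gripper": [gripper, ...]}. A call has 1 to 20 rows; each row shifts and turns the commanded pose from where the row before left it, along the tool's axes as they then stand; what a row does not reach is not made up. A row lasts 1/12 s, in which the tool goes at most 41.7 mm and 7.16 degrees, less where a joint would pass 70% of its speed; a pose out of reach is approached as far as the arm can. A call with a gripper value outside its range is refused whole. The fingers move at their own pace and stop on an object; "grip_force" is the grip in N (left out, the last holds). Time passes only in rows, so rows that do not move let the fingers close. It gives the time, the measured TCP pose, the force, the opening and the grip force at its end, in the units of the state.
- read_state(): the state, without advancing time (a new reading comes with each control period).
- vision.read_camera(name): name is "scene" or "top" or "wrist"; returns the picture (480x640x3 uint8, red, green, blue); there is no depth.
- vision.calibration(name): a dict with "vfov" (degrees; the focal length in pixels is half the picture's height over the tangent of half this angle, whatever the lens; pixels are square), "cx", "cy" (the principal point, pixels), "dist" ([k1, k2, p1, p2, k3] as OpenCV has them; the pictures are not rectified), "R" (3x3) and "t" (3): a world point X has camera coordinates R X + t; the wrist camera has in their place "mount" (4x4, takes a point from camera to tool coordinates, whose origin is the TCP and whose axes are the flange's). Camera axes: x right, y down, z forward; pixel columns grow to the right and rows downward; lengths in m; the calibration is good to about 2 mm. A picture is of the moment at which its call begins: read the wrist's pose just before it. calibration takes no time and is no camera call.
- ticket.finish_job(): hands the job in; it is judged then, once.
The state is a dict: "time": time; "q": joint angles; "joint_vel": joint speeds; "joint_torque": joint torques, N m; "tool_pos": TCP position; "tcp_rot": TCP orientation; "wrist_force": force on the tool from outside, world axes, zero at the start; "torque": the same for the moment, N m; "width": opening from 0.0 (shut) to 1.0 (fully open); "grip_force": force on a finger pad.
Only numpy, scipy, OpenCV 4.12 (cv2) and the standard library are available. Lean on these libraries where they do the work, as an engineer would, in place of code of your own. Each camera call takes 0.05 s, during which the arm holds its last target. There are 200 camera calls.

TASK

Lift the plate holder's spring clip by its crossbar until it stays up by itself, then slide the metal address plate along the channel beneath it until you feel it press lightly but firmly (about 7 N) on the adjustable stop, without ramming it. Then bring the clip down onto the plate by hand, without letting it snap shut or forcing it, and let go, so that the plate ends clamped flat with its front edge touching the stop. Leave the paperweight, the ink cap and the loose bulldog clip where they are.

Things in the scene. Friction and masses are not known exactly. Their poses are not given: they have to be found in the camera images.
- holder: fixed grey bed 250 (x -115 to +135) x 80 (y) x 12 mm; origin on its middle line, on the desk; +x from open mouth to stop. Bare apron x -115 to -55, flaring guides, then straight guides 48 apart (tops 23.5 above the desk) to x +60. From x 0 to +55 lips 38 apart overhang the channel, 8.5 free height: the plate enters only by sliding along +x. The bed's top is at z 12.
- stop: fixed slotted strip of the adjustable stop; origin on the bed's top at holder x +50, axes as the holder's. It carries a brass block 34 wide, 11 long, 13 high, locked anew somewhere along it each time: its front face lies at an unknown x from -14 to +14 in this frame, to be found by feel or sight. The face gives 0.2 mm per N and follows back when let go.
- clip (a joint): angle of the bronze spring clip, rad: 0 = nose on the empty bed, about 0.08 = shut on the plate, 1.05 = fully up. Over-centre spring: below 0.55 it pulls shut (up to 0.4 N m, 5 N at the crossbar), above 0.55 it swings up and stays. Let go even a few mm above the plate, it snaps down.
- clip_bar (a point): middle of the clip's crossbar: round bar 10 thick, 28 long, parallel to the hinge; when the joint reads 0 it is 80 towards the mouth from and 26 above the hinge axis (radius 84). Ends free: pinch it end to end from above. The strip below is 16 wide; the clip's nose meets the plate 75 from the hinge. Axes turn with the clip: x along the strip to the hinge, y along the bar
- plate: loose steel address plate 100 long (x) x 44 wide (y) x 6 thick, about 140 g, with an upright finger tab at its rear end: 12 (x) x 24 (y), from the plate up to 42 above the underside, centred 44 behind the origin (x -44). Origin at the centre of the underside; the front edge at x +50, upturned over 30 of its width to 13 above the underside, goes in first, to the stop
- paperweight: bystander: glass dome 74 wide, 50 high with a blue swirl; origin under its centre
- ink_cap: bystander: black bakelite inkwell cap 42 wide, 32 high; origin under its centre
- bulldog: bystander: bronze bulldog clip about 50 x 50 x 18 lying loose on the desk; origin under its centre
- clip_hinge (a point): point on the clip's hinge axis, over the holder's middle line: holder x +85, z 24 above the desk; the axis is parallel to the holder's y
Mind the look-alikes: they are no part of the job. Of the things that look like the plate, the smallest one is meant.

How it is judged:
On the way, in this order (a step that is already met when the one before it is completed fails the run):
1. the clip is up (value of joint clip above 0.9 rad), for 0.3 s.
2. with the clip still up, the plate lies in the channel and is pressed against the stop with more than 3 N (value of joint clip above 0.85 rad and contact force between plate and stop above 3 N and x of plate in the frame of stop above -0.069 m and angle between the x axis of plate and the x axis of holder, either way round below 0.1 rad), for 0.2 s.
At the end, for the whole second after the job is handed in: the plate lies flat in the channel, in line with it to 0.1 rad, its front edge still touching the stop (more than 0.1 N), at rest and clamped (more than 2 N) by the lowered clip, which is let go (contact force between plate and stop above 0.1 N and x of plate in the frame of stop between -0.069 and -0.029 m and angle between the x axis of plate and the x axis of holder, either way round below 0.1 rad and angle between plate's own z axis and vertical below 0.06 rad and value of joint clip between 0.05 and 0.13 rad and contact force between clip and plate above 2 N and linear speed of plate below 0.02 m/s).
It fails at once if the plate is rammed against the stop (over 14 N) (contact force between plate and stop above 14 N).
It fails at once if the clip is forced onto the plate (over 25 N) (contact force between clip and plate above 25 N).
It fails at once if the clip snaps shut (faster than 3.2 rad/s) (velocity of joint clip below -3.2 rad/s).
It fails at once if a bystander is moved by more than 15 mm (distance of any of paperweight, ink_cap, bulldog from where it was at the start of the episode above 0.015 m).
It also fails if it takes over 72 s, if anything falls off the work surface, if the arm or the gripper's body presses on something with over 40 N, if the wrist force passes 120 N, or if a joint passes its speed limit or range.

## Working session

There is one attempt and no reset: what is moved stays moved. The work goes in short steps, Python scripts to look and compute and a tool call to move; the robot and the scene stay as the last step left them, time stands still between calls to the robot, and variables do not carry over. Pictures are saved under pics/ and viewed, at most 10 in all, crops included, and the job is handed in when it is done.

Besides the shell and the picture viewer there is one more tool, called after ">>>" by a JSON object that holds its "op" and its "data", one argument or row to a line. jog_arm: Moves the arm, as the interface text tells. Its arguments: {"type":"object","properties":{"turn":{"type":"array","items":{"type":"array","items":{"type":"number"}}},"delta_pos":{"type":"array","items":{"type":"array","items":{"type":"number"}}},"gripper":{"type":"array","items":{"type":"number"}},"grip_force":{"type":"number"}},"required":["turn","delta_pos","gripper"]}

```bash
mkdir -p pics
cat > h.py <<'E'
import numpy as np, cv2
from workcell import read_state, vision, ticket
from scipy.spatial.transform import Rotation as Ro
def cam(n):
    c=vision.calibration(n); f=240/np.tan(np.radians(c['vfov'])/2)
    K=np.array([[f,0,c['cx']],[0,f,c['cy']],[0,0,1.]])
    return c,K,np.array(c['dist'],float)
def pose(n,s=None):
    c,K,d=cam(n)
    if 'R' in c: return np.array(c['R']),np.array(c['t']),K,d
    s=s or read_state(); T=np.eye(4); T[:3,:3]=Ro.from_rotvec(s['tcp_rot']).as_matrix(); T[:3,3]=s['tool_pos']
    M=np.linalg.inv(T@np.array(c['mount'])); return M[:3,:3],M[:3,3],K,d
def ray(p,uv):
    R,t,K,d=p; u=cv2.undistortPoints(np.array(uv,float).reshape(-1,1,2),K,d)[:,0]
    return -R.T@t,(R.T@np.c_[u,np.ones(len(u))].T).T
def onz(p,uv,z):
    o,v=ray(p,uv); return o+v*((z-o[2])/v[:,2])[:,None]
def proj(p,X):
    R,t,K,d=p; return cv2.projectPoints(np.array(X,float).reshape(-1,1,3),cv2.Rodrigues(R)[0],t,K,d)[0][:,0]
def grab(n,f):
    s=read_state(); im=vision.read_camera(n); cv2.imwrite('pics/'+f+'.png',im[:,:,::-1]); return im,pose(n,s)
E
python3 - <<'E'
from h import *
for n in('top','scene'):
    im,p=grab(n,n+'0'); print(n,(-p[0].T@p[1]).round(3),p[0].round(2).tolist())
print(read_state()); print(vision.calibration('wrist'))
E
```

```text
top [0.412 0.027 0.947] [[0.01, -1.0, 0.02], [-0.99, -0.01, -0.12], [0.12, -0.01, -0.99]]
scene [1.216 0.541 0.704] [[-0.6, 0.8, 0.02], [0.47, 0.37, -0.8], [-0.64, -0.47, -0.6]]
{'time': 0.1, 'q': array([-1.24084856e+00,  2.64696879e-01,  1.60529028e+00, -2.43904560e-06,
        1.27368539e+00, -3.68972190e-02]), 'joint_vel': array([ 0.00046567, -0.00182029, -0.00119256, -0.00017531, -0.00170785,
        0.00081814]), 'joint_torque': array([ 3.36381681e-04, -5.16707432e+01, -3.68591309e+01, -2.33137303e-05,
        6.29700517e-03, -1.62171767e-05]), 'tool_pos': array([ 0.24188201, -0.62944306,  0.23004513]), 'tcp_rot': array([-3.08687008e+00, -5.72638906e-01,  4.80309519e-04]), 'wrist_force': array([-0.22915751,  0.69779879, -0.20201045]), 'torque': array([-0.00853296,  0.01382642,  0.03815   ]), 'grip_force': 0.0, 'width': 1.0007263517554321}
{'vfov': 71.8263241638632, 'cx': 316.8011950992647, 'cy': 241.67542670480967, 'dist': array([-0.03855798,  0.        ,  0.        ,  0.        ,  0.        ]), 'mount': array([[ 3.88958263e-05, -9.46206374e-01, -3.23563745e-01,
         8.35389882e-02],
       [ 9.99999995e-01,  7.85946594e-06,  9.72270531e-05,
        -5.00607022e-04],
       [-8.94538191e-05, -3.23563747e-01,  9.46206370e-01,
        -1.42781242e-01],
       [ 0.00000000e+00,  0.00000000e+00,  0.00000000e+00,
         1.00000000e+00]])}
```

View pics/top0.png

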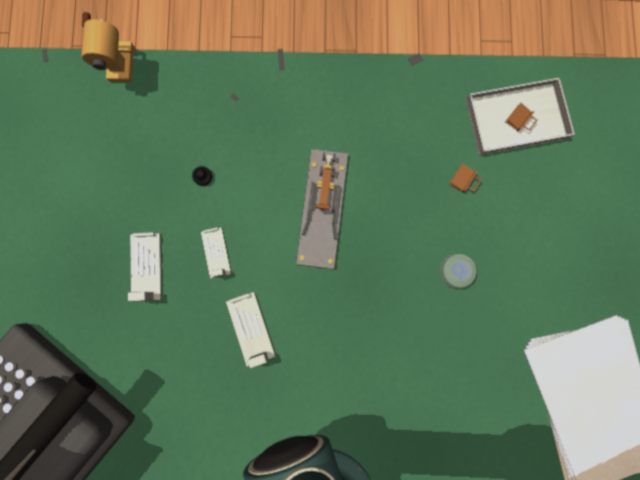

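View pics/scene0.png

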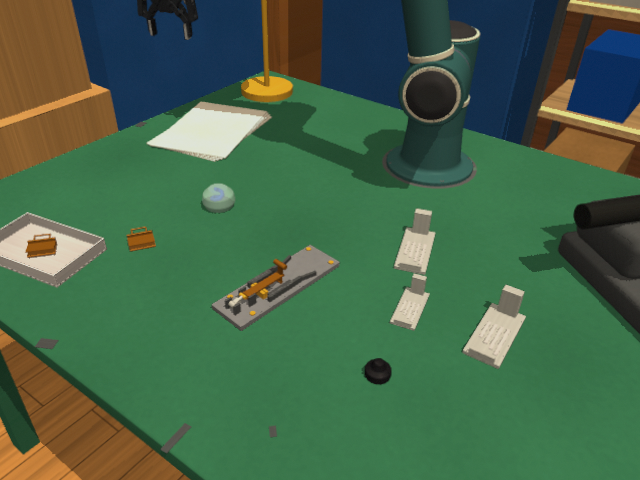

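The top view shows the holder at about (323,210), with its mouth towards the robot (bottom of the picture) and the clip's crossbar near (324,207). The smallest plate is at (215,253), with its tab at the lower end near (220,272). The paperweight is at (459,271), the ink cap at (202,176) and the loose bulldog at (464,179).

Run:
```python
from h import *
im=cv2.imread('pics/top0.png'); p=pose('top')
hsv=cv2.cvtColor(im,cv2.COLOR_BGR2HSV)
# plate: bright low-sat
m=((hsv[...,2]>130)&(hsv[...,1]<70)).astype(np.uint8)
roi=np.zeros_like(m); roi[222:285,195:236]=1
c=max(cv2.findContours(m*roi,0,2)[0],key=cv2.contourArea)
r=cv2.minAreaRect(c); b=cv2.boxPoints(r); print('plate px',r); print(onz(p,b,0.006).round(4))
# holder: not green in roi
g=((hsv[...,0]>45)&(hsv[...,0]<90)&(hsv[...,1]>90))
m=(~g).astype(np.uint8); roi[:]=0; roi[140:278,285:360]=1
c=max(cv2.findContours(m*roi,0,2)[0],key=cv2.contourArea)
r=cv2.minAreaRect(c); b=cv2.boxPoints(r); print('holder px',r,cv2.contourArea(c)); B=onz(p,b,0.012); print(B.round(4))
print(B.mean(0))
for u in [(459,271),(202,176),(464,179)]: print(onz(p,[u],.01).round(3))
```

```text
plate px ((215.07693481445312, 251.88462829589844), (49.61738204956055, 22.553356170654297), 78.69007110595703)
[[0.5432 0.2633 0.006 ]
 [0.5531 0.2173 0.006 ]
 [0.4512 0.1935 0.006 ]
 [0.4415 0.239  0.006 ]]
holder px ((322.29180908203125, 208.4293670654297), (41.30231475830078, 119.76808166503906), 7.431407928466797) 4725.0
[[ 0.4706  0.0626  0.012 ]
 [ 0.7257  0.0335  0.012 ]
 [ 0.7151 -0.0545  0.012 ]
 [ 0.4604 -0.0225  0.012 ]]
[0.59295052 0.00477276 0.012     ]
[[ 0.462 -0.282  0.01 ]]
[[0.658 0.261 0.01 ]]
[[ 0.659 -0.298  0.01 ]]
```

>>> {"op": "jog_arm", "data": {
  "turn": [
    [0, 0, 0],
    [0, 0, 0],
    [0, 0, 0],
    [0, 0, 0],
    [0, 0, 0],
    [0, 0, 0],
    [0, 0, 0],
    [0, 0, 0],
    [0, 0, 0],
    [0, 0, 0],
    [0, 0, 0],
    [0, 0, 0],
    [0, 0, 0],
    [0, 0, 0],
    [0, 0, 0],
    [0, 0, 0],
    [0, 0, 0],
    [0, 0, 0],
    [0, 0, 0],
    [0, 0, 0]
  ],
  "delta_pos": [
    [0.026, -0.024, 0.0015],
    [0.026, -0.024, 0.0015],
    [0.026, -0.024, 0.0015],
    [0.026, -0.024, 0.0015],
    [0.026, -0.024, 0.0015],
    [0.026, -0.024, 0.0015],
    [0.026, -0.024, 0.0015],
    [0.026, -0.024, 0.0015],
    [0.026, -0.024, 0.0015],
    [0.026, -0.024, 0.0015],
    [0.026, -0.024, 0.0015],
    [0.026, -0.024, 0.0015],
    [0.026, -0.024, 0.0015],
    [0.026, -0.024, 0.0015],
    [0.026, -0.024, 0.0015],
    [0.026, -0.024, 0.0015],
    [0.026, -0.024, 0.0015],
    [0.026, -0.024, 0.0015],
    [0.026, -0.024, 0.0015],
    [0.026, -0.024, 0.0015]
  ],
  "gripper": [0.0854, 0.0854, 0.0854, 0.0854, 0.0854, 0.0854, 0.0854, 0.0854, 0.0854, 0.0854, 0.0854, 0.0854, 0.0854, 0.0854, 0.0854, 0.0854, 0.0854, 0.0854, 0.0854, 0.0854]
}}

```text
time: 1.77
tool_pos: [0.5554, 0.0062, 0.2008]
tcp_rot: [-3.089, -0.573, 0.001]
wrist_force: [-0.3, -0.6, 0.7]
width: 1.0
grip_force: 0.0
```

>>> {"op": "jog_arm", "data": {
  "turn": [
    [0, 0, -0.124],
    [0, 0, -0.124],
    [0, 0, -0.124],
    [0, 0, -0.124],
    [0, 0, -0.124],
    [0, 0, -0.124],
    [0, 0, -0.124],
    [0, 0, -0.124],
    [0, 0, -0.124],
    [0, 0, -0.124],
    [0, 0, -0.124],
    [0, 0, -0.124],
    [0, 0, -0.124],
    [0, 0, -0.124],
    [0, 0, -0.124],
    [0, 0, -0.124],
    [0, 0, -0.124],
    [0, 0, -0.124],
    [0, 0, -0.124],
    [0, 0, -0.124]
  ],
  "delta_pos": [
    [0, 0, 0],
    [0, 0, 0],
    [0, 0, 0],
    [0, 0, 0],
    [0, 0, 0],
    [0, 0, 0],
    [0, 0, 0],
    [0, 0, 0],
    [0, 0, 0],
    [0, 0, 0],
    [0, 0, 0],
    [0, 0, 0],
    [0, 0, 0],
    [0, 0, 0],
    [0, 0, 0],
    [0, 0, 0],
    [0, 0, 0],
    [0, 0, 0],
    [0, 0, 0],
    [0, 0, 0]
  ],
  "gripper": [0.05, 0.05, 0.05, 0.05, 0.05, 0.05, 0.05, 0.05, 0.05, 0.05, 0.05, 0.05, 0.05, 0.05, 0.05, 0.05, 0.05, 0.05, 0.05, 0.05]
}}

```text
time: 3.43
tool_pos: [0.5549, 0.0045, 0.2007]
tcp_rot: [-0.452, -3.108, 0.0]
wrist_force: [-0.1, 0.1, -0.5]
width: 0.584
grip_force: 0.0
```

>>> {"op": "jog_arm", "data": {
  "turn": [
    [0, 0, -0.1],
    [0, 0, -0.075],
    [0, 0, 0]
  ],
  "delta_pos": [
    [0, 0, 0],
    [0, 0, 0],
    [0, 0, 0]
  ],
  "gripper": [0.05, 0.05, 0.05]
}}

```text
time: 3.68
tool_pos: [0.5549, 0.0045, 0.2007]
tcp_rot: [-0.185, -3.135, 0.0]
wrist_force: [0.9, 0.1, -0.1]
width: 0.583
grip_force: 0.0
```

Run:
```python
from h import *
im,p=grab('wrist','w1'); s=read_state()
print(s['q'].round(3),s['tool_pos'].round(4),s['tcp_rot'].round(4),s['wrist_force'].round(2))
np.savez('w1p.npz',R=p[0],t=p[1])
```

```text
[-0.037  0.06   1.897  0.     1.186 -1.486] [0.5549 0.0045 0.2008] [-0.1905 -3.1348  0.    ] [-0.05 -0.06  0.08]
```

View pics/w1.png

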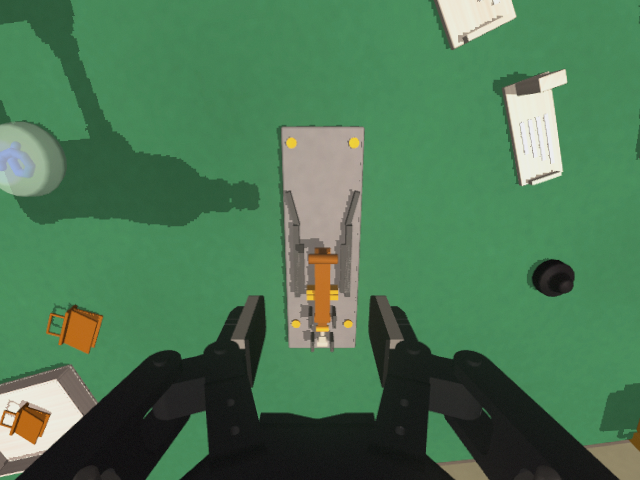

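The wrist view shows the bed with its corners at about (281,127), (364,127), (289,348) and (356,347). The crossbar is at (308–337,258). The small plate is at about (537,130), with its tab near (541,80).

Run:
```python
from h import *
im=cv2.imread('pics/w1.png'); d=np.load('w1p.npz'); c,K,ds=cam('wrist'); p=(d['R'],d['t'],K,ds)
hsv=cv2.cvtColor(im,cv2.COLOR_BGR2HSV)
C=onz(p,[(281,127),(364,127),(289,348),(356,347)],.012); print(C.round(4))
y=((abs(hsv[...,0].astype(int)-25)<4)&(hsv[...,1]>180)&(hsv[...,2]>150)).astype(np.uint8)
n,l,st,ce=cv2.connectedComponentsWithStats(y)
S=[ce[i] for i in range(1,n) if 30<st[i,4]<250 and 270<ce[i][0]<370 and ce[i][1]<345]; print(S,onz(p,S,.0135).round(4).tolist())
o=((abs(hsv[...,0].astype(int)-13)<5)&(hsv[...,1]>150)).astype(np.uint8)
print('bar rows');
for r in range(250,268,2):
    x=np.where(o[r,290:360])[0]+290
    if len(x): print(r,x.min(),x.max())
print(onz(p,[(308,258),(337,258)],.050).round(4), onz(p,[(308,258),(337,258)],.055).round(4))
# plate in wrist view
m=((hsv[...,2]>140)&(hsv[...,1]<60)).astype(np.uint8); roi=np.zeros_like(m); roi[60:200,490:585]=1
cc=max(cv2.findContours(m*roi,0,2)[0],key=cv2.contourArea); ap=cv2.approxPolyDP(cc,3,True)[:,0]; print(ap.tolist())
```

```text
[[ 0.4661 -0.0188  0.012 ]
 [ 0.4754  0.0595  0.012 ]
 [ 0.7137 -0.0473  0.012 ]
 [ 0.7217  0.0322  0.012 ]]
[array([290.93939394, 142.37878788]), array([353.56338028, 142.35211268]), array([295.78947368, 323.55263158]), array([347.9  , 323.575])] [[0.4812, -0.0113, 0.0135], [0.4882, 0.0483, 0.0135], [0.6801, -0.0343, 0.0135], [0.6872, 0.0254, 0.0135]]
bar rows
250 315 329
252 315 329
254 315 329
256 309 337
258 309 337
260 309 337
262 309 337
264 315 329
266 315 329
[[ 0.5869 -0.0073  0.05  ]
 [ 0.5902  0.0202  0.05  ]] [[ 0.5849 -0.0069  0.055 ]
 [ 0.5881  0.0201  0.055 ]]
[[565, 69], [539, 78], [537, 93], [518, 96], [514, 84], [505, 87], [522, 185], [551, 171], [558, 172], [532, 184], [561, 175], [551, 89], [566, 83]]
```

>>> {"op": "jog_arm", "data": {
  "turn": [
    [0, 0, -0.006],
    [0, 0, 0],
    [0, 0, 0],
    [0, 0, 0],
    [0, 0, 0],
    [0, 0, 0],
    [0, 0, 0],
    [0, 0, 0],
    [0, 0, 0],
    [0, 0, 0],
    [0, 0, 0],
    [0, 0, 0],
    [0, 0, 0]
  ],
  "delta_pos": [
    [-0.017, 0.0032, 0.02],
    [-0.017, 0.0032, 0.03],
    [0, 0, 0.035],
    [0, 0, 0.035],
    [0, 0, 0.031],
    [0, 0, 0.02],
    [0, 0, 0],
    [0, 0, 0],
    [0, 0, 0],
    [0, 0, 0],
    [0, 0, 0],
    [0, 0, 0],
    [0, 0, 0]
  ],
  "gripper": [0.05, 0.05, 0.05, 0.05, 0.05, 0.05, 0.05, 0.02, 0.02, 0.02, 0.02, 0.02, 0.02],
  "grip_force": 30
}}

```text
time: 4.82
tool_pos: [0.5905, 0.006, 0.0315]
tcp_rot: [0.179, 3.135, -0.002]
wrist_force: [-0.6, -4.9, -4.1]
width: 0.316
grip_force: 30.0
```

>>> {"op": "jog_arm", "data": {
  "turn": [
    [0, 0, 0],
    [0, 0, 0],
    [0, 0, 0],
    [0, 0, 0],
    [0, 0, 0],
    [0, 0, 0],
    [0, 0, 0],
    [0, 0, 0],
    [0, 0, 0],
    [0, 0, 0],
    [0, 0, 0]
  ],
  "delta_pos": [
    [-0.003, -0.0005, -0.0078],
    [-0.0038, 0, -0.0075],
    [-0.0045, 0, -0.0071],
    [-0.0052, 0, -0.0066],
    [-0.0058, 0, -0.0061],
    [-0.0064, 0, -0.0055],
    [-0.0069, 0, -0.0047],
    [-0.0073, 0, -0.0041],
    [-0.0077, 0, -0.0034],
    [-0.008, 0, -0.0025],
    [0, 0, 0]
  ],
  "gripper": [0.02, 0.02, 0.02, 0.02, 0.02, 0.02, 0.02, 0.02, 0.02, 0.02, 0.02]
}}

```text
time: 5.73
tool_pos: [0.6533, -0.0014, 0.0892]
tcp_rot: [0.178, 3.127, -0.002]
wrist_force: [3.1, -5.8, -0.3]
width: 0.314
grip_force: 30.9
```

Run:
```python
from h import *
im=vision.read_camera('scene'); cv2.imwrite('pics/s1.png',cv2.resize(im[200:350,180:400,::-1],None,fx=3,fy=3))
s=read_state(); print(s['wrist_force'],s['tool_pos'],s['width'])
```

```text
[ 2.30735828 -5.76997031 -0.85595668] [ 0.65272298 -0.00130931  0.08906674] 0.31527686745151745
```

View pics/s1.png

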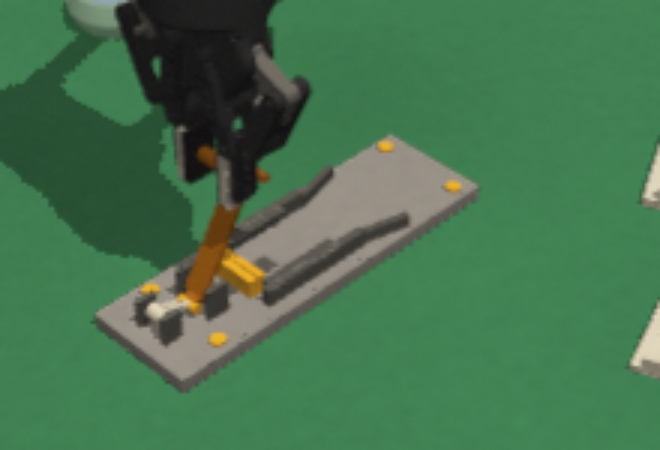

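The clip stands up, with the crossbar held near (235,165) in this crop and the brass stop block visible at (240,270). Next I release the clip and locate the plate's tab.

>>> {"op": "jog_arm", "data": {
  "turn": [
    [0, 0, 0],
    [0, 0, 0],
    [0, 0, 0],
    [0, 0, 0],
    [0, 0, 0],
    [0, 0, 0],
    [0, 0, 0],
    [0, 0, 0]
  ],
  "delta_pos": [
    [0, 0, 0],
    [0, 0, 0],
    [0, 0, 0],
    [0, 0, 0],
    [0, 0, -0.03],
    [0, 0, -0.04],
    [0, 0, -0.04],
    [0, 0, -0.01]
  ],
  "gripper": [0.06, 0.06, 0.06, 0.06, 0.06, 0.06, 0.06, 0.06]
}}

```text
time: 6.45
tool_pos: [0.6519, 0.0001, 0.214]
tcp_rot: [0.177, 3.125, 0.001]
wrist_force: [1.2, 0.1, 1.6]
width: 0.705
grip_force: 0.0
```

Run:
```python
from h import *
d=np.load('w1p.npz'); c,K,ds=cam('wrist'); p=(d['R'],d['t'],K,ds)
print('plate z6',onz(p,[(505,87),(522,185),(561,175)],.006).round(4).tolist())
print('tab top z42',onz(p,[(565,69),(539,78),(566,83)],.042).round(4).tolist())
print('tab base z6',onz(p,[(518,96),(514,84)],.006).round(4).tolist())
im=vision.read_camera('scene'); ps=pose('scene')
cv2.imwrite('pics/s2.png',np.hstack([cv2.resize(im[200:340,200:340,::-1],None,fx=2.8,fy=2.8),cv2.resize(im[260:400,360:500,::-1],None,fx=2.8,fy=2.8)]))
for nm,uv in(('tab',[(413,276),(426,277),(425,293),(411,291)]),('plate',[(392,320),(417,327)])): print(nm,onz(ps,uv,.042 if nm=='tab' else .006).round(4).tolist())
s=read_state(); print(s['tool_pos'],s['wrist_force'])
```

```text
plate z6 [[0.4539, 0.1963, 0.006], [0.55, 0.219, 0.006], [0.544, 0.2595, 0.006]]
tab top z42 [[0.4465, 0.228, 0.042], [0.4515, 0.2059, 0.042], [0.4576, 0.2299, 0.042]]
tab base z6 [[0.4631, 0.2093, 0.006], [0.452, 0.2048, 0.006]]
tab [[0.4619, 0.2092, 0.042], [0.45, 0.2288, 0.042], [0.4896, 0.2482, 0.042], [0.5, 0.2266, 0.042]]
plate [[0.548, 0.2213, 0.006], [0.5364, 0.2634, 0.006]]
[6.52300460e-01 6.02947651e-05 2.14226406e-01] [ 0.87311868 -0.5742266   2.31360747]
```

View pics/s2.png

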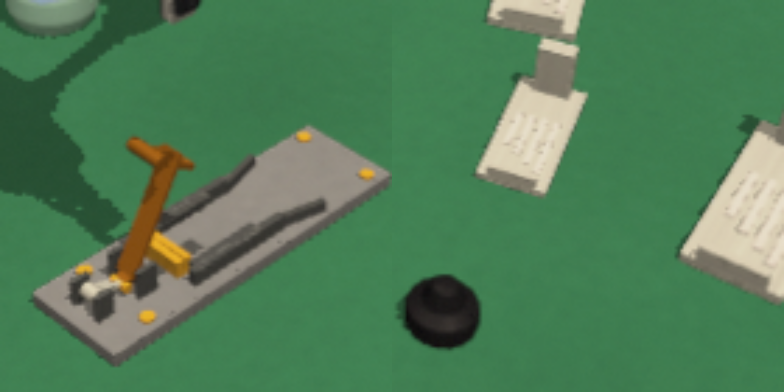

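The clip stays up by itself with the gripper gone. The plate's tab sits at about (557,65) in this crop, and world (0.455, 0.2185) for its centre. I go there, turn, descend and grip.

>>> {"op": "jog_arm", "data": {
  "turn": [
    [0, 0, 0],
    [0, 0, 0],
    [0, 0, 0],
    [0, 0, 0],
    [0, 0, 0],
    [0, 0, 0],
    [0, 0, 0],
    [0, 0, 0],
    [0, 0, -0.115],
    [0, 0, -0.115],
    [0, 0, -0.113],
    [0, 0, 0],
    [0, 0, 0]
  ],
  "delta_pos": [
    [0.0276, 0.0244, 0],
    [0.0276, 0.0244, 0],
    [0.0276, 0.0244, 0],
    [0.0276, 0.0244, 0],
    [0.0276, 0.0244, 0],
    [0.0276, 0.0244, 0],
    [0.0276, 0.0244, 0],
    [0.0276, 0.0244, 0],
    [0, 0, 0.02],
    [0, 0, 0.02],
    [0, 0, 0.03],
    [0, 0, 0.03],
    [0, 0, 0]
  ],
  "gripper": [0.06, 0.06, 0.06, 0.06, 0.06, 0.06, 0.06, 0.06, 0.06, 0.06, 0.06, 0.06, 0.06]
}}

```text
time: 7.58
tool_pos: [0.4452, 0.2169, 0.0991]
tcp_rot: [0.359, -3.109, 0.005]
wrist_force: [-1.0, 0.5, -1.4]
width: 0.705
grip_force: 0.0
```

Run:
```python
from h import *
im,p=grab('wrist','w2'); s=read_state(); print(s['tool_pos'].round(4),s['tcp_rot'].round(4))
np.savez('w2p.npz',R=p[0],t=p[1])
# tab frame check: project predicted tab corners
e=np.array([.9737,.228]);n=np.array([-.228,.9737]);t=np.array([.455,.2185])
P=[np.r_[t+a*e+b*n,.042] for a,b in((-.006,-.012),(-.006,.012),(.006,.012),(.006,-.012))]
q=proj(p,P); print(q.round(0).tolist())
v=im.copy(); cv2.polylines(v,[q.astype(int)],True,(255,0,0),1); cv2.imwrite('pics/w2b.png',v[:,:,::-1])
```

```text
[0.4469 0.2174 0.1018] [ 0.358  -3.1123  0.0036]
[[297.0, 270.0], [333.0, 270.0], [333.0, 287.0], [297.0, 287.0]]
```

View pics/w2b.png

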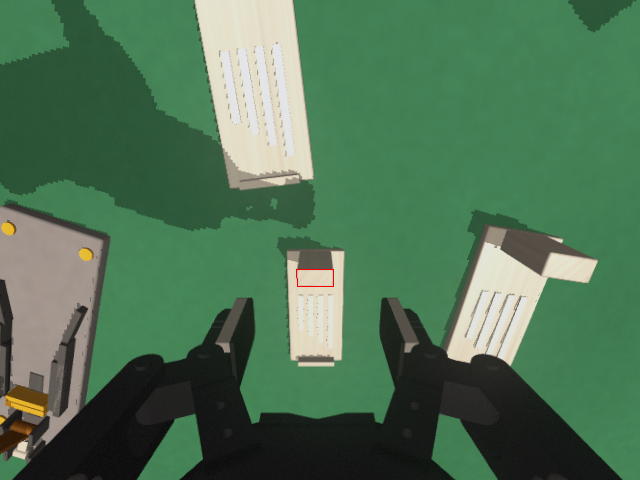

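The predicted box (297–333, 270–287) falls on the tab's top, so the pose is right. I let the arm settle first.

>>> {"op": "jog_arm", "data": {
  "turn": [
    [0, 0, 0],
    [0, 0, 0],
    [0, 0, 0],
    [0, 0, 0]
  ],
  "delta_pos": [
    [0, 0, 0.02],
    [0, 0, 0.02],
    [0, 0, 0],
    [0, 0, 0]
  ],
  "gripper": [0.05, 0.05, 0.05, 0.05],
  "grip_force": 60
}}

```text
time: 7.97
tool_pos: [0.4508, 0.2187, 0.0662]
tcp_rot: [0.358, -3.12, 0.0]
wrist_force: [-1.1, 0.2, 0.4]
width: 0.584
grip_force: 0.0
```

>>> {"op": "jog_arm", "data": {
  "turn": [
    [0, 0, 0],
    [0, 0, 0],
    [0, 0, 0],
    [0, 0, 0],
    [0, 0, 0]
  ],
  "delta_pos": [
    [-0.002, 0, 0.02],
    [-0.002, 0, 0.02],
    [0, 0, 0],
    [0, 0, 0],
    [0, 0, 0]
  ],
  "gripper": [0.05, 0.05, 0.05, 0.05, 0.05]
}}

```text
time: 8.38
tool_pos: [0.456, 0.2202, 0.0275]
tcp_rot: [-0.359, 3.119, 0.001]
wrist_force: [0.2, -0.4, 0.6]
width: 0.586
grip_force: 0.0
```

>>> {"op": "jog_arm", "data": {
  "turn": [
    [0, 0, 0],
    [0, 0, 0],
    [0, 0, 0],
    [0, 0, 0],
    [0, 0, 0],
    [0, 0, 0],
    [0, 0, 0],
    [0, 0, 0],
    [0, 0, 0]
  ],
  "delta_pos": [
    [0, -0.001, 0.0105],
    [0, 0, 0],
    [0, 0, 0],
    [0, 0, 0],
    [0, 0, 0],
    [0, 0, 0],
    [0, 0, 0],
    [0, 0, 0],
    [0, 0, 0]
  ],
  "gripper": [0.05, 0.05, 0.015, 0.015, 0.015, 0.015, 0.015, 0.015, 0.015]
}}

```text
time: 9.13
tool_pos: [0.4552, 0.2188, 0.0155]
tcp_rot: [-0.359, 3.12, 0.0]
wrist_force: [-1.2, 0.7, 4.3]
width: 0.265
grip_force: 59.3
```

>>> {"op": "jog_arm", "data": {
  "turn": [
    [0, 0, 0],
    [0, 0, 0],
    [0, 0, 0],
    [0, 0, 0],
    [0, 0, 0],
    [0, 0, 0],
    [0, 0, 0],
    [0, 0, 0],
    [0, 0, 0],
    [0, 0, 0.115],
    [0, 0, 0.115],
    [0, 0, 0.114],
    [0, 0, 0],
    [0, 0, 0],
    [0, 0, 0]
  ],
  "delta_pos": [
    [0, 0, -0.02],
    [0, 0, -0.03],
    [0.0115, -0.0304, 0],
    [0.0115, -0.0304, 0],
    [0.0115, -0.0304, 0],
    [0.0115, -0.0304, 0],
    [0.0115, -0.0304, 0],
    [0.0115, -0.0304, 0],
    [0, 0, 0],
    [0, 0, 0],
    [0, 0, 0],
    [0, 0, 0],
    [0, 0, 0],
    [0, 0, 0],
    [0, 0, 0]
  ],
  "gripper": [0.015, 0.015, 0.015, 0.015, 0.015, 0.015, 0.015, 0.015, 0.015, 0.015, 0.015, 0.015, 0.015, 0.015, 0.015]
}}

```text
time: 10.38
tool_pos: [0.4289, 0.0257, 0.0647]
tcp_rot: [-0.175, -3.136, -0.0]
wrist_force: [0.3, 0.6, -0.8]
width: 0.272
grip_force: 59.5
```

Run:
```python
from h import *
im,p=grab('wrist','w3'); s=read_state(); print(s['tool_pos'].round(4),s['tcp_rot'].round(4),s['wrist_force'].round(2),s['q'].round(2))
a=2*np.arctan2(s['tcp_rot'][1],s['tcp_rot'][0])%(2*np.pi)-np.pi; print('psi',a)
d=s['tool_pos'][:2]-[.5843,.0075]; c,sn=np.cos(-.115),np.sin(-.115); print('holder xy',c*d[0]+sn*d[1],-sn*d[0]+c*d[1])
np.savez('w3p.npz',R=p[0],t=p[1])
```

```text
[0.429  0.0257 0.0648] [-1.7600e-01 -3.1361e+00 -1.0000e-04] [ 0.28 -1.04 -1.93] [ 0.   -0.03  2.27  0.    0.91 -1.46]
psi -0.11213472214690778
holder xy -0.1563869986824853 0.0002183102183362963
```

View pics/w3.png

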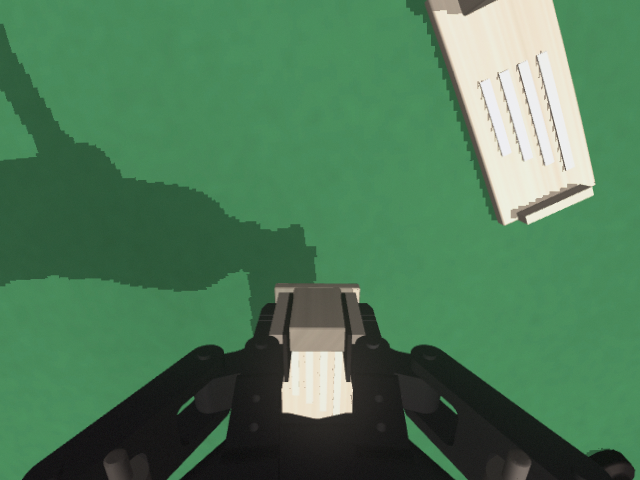

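The plate is held square at the tab (320,310), and the holder itself is out of this view. I lower it onto the apron by feel.

>>> {"op": "jog_arm", "data": {
  "turn": [
    [0, 0, 0.003],
    [0, 0, 0],
    [0, 0, 0],
    [0, 0, 0],
    [0, 0, 0],
    [0, 0, 0]
  ],
  "delta_pos": [
    [0, 0, 0.017],
    [0, 0, 0.012],
    [0, 0, 0.006],
    [0, 0, 0],
    [0, 0, 0],
    [0, 0, 0]
  ],
  "gripper": [0.015, 0.015, 0.015, 0.015, 0.015, 0.015]
}}

```text
time: 10.93
tool_pos: [0.4298, 0.0254, 0.0306]
tcp_rot: [0.184, 3.135, 0.0]
wrist_force: [0.9, -0.5, -0.9]
width: 0.265
grip_force: 59.5
```

>>> {"op": "jog_arm", "data": {
  "turn": [
    [0, 0, 0],
    [0, 0, 0],
    [0, 0, 0],
    [0, 0, 0],
    [0, 0, 0],
    [0, 0, 0]
  ],
  "delta_pos": [
    [0, 0, 0.0005],
    [0, 0, 0.0005],
    [0, 0, 0.0005],
    [0, 0, 0.0005],
    [0, 0, 0],
    [0, 0, 0]
  ],
  "gripper": [0.015, 0.015, 0.015, 0.015, 0.015, 0.015]
}}

```text
time: 11.43
tool_pos: [0.4292, 0.0253, 0.0281]
tcp_rot: [0.185, 3.136, 0.0]
wrist_force: [0.8, 1.0, -1.0]
width: 0.265
grip_force: 59.5
```

Run:
```python
from h import *
im=vision.read_camera('scene'); cv2.imwrite('pics/s3.png',cv2.resize(im[190:340,200:400,::-1],None,fx=4,fy=4,interpolation=cv2.INTER_CUBIC))
s=read_state(); print(s['tool_pos'].round(4),s['wrist_force'].round(2),s['torque'].round(3))
```

```text
[0.4292 0.0253 0.0281] [ 0.23  0.09 -1.46] [ 0.005  0.105 -0.008]
```

View pics/s3.png

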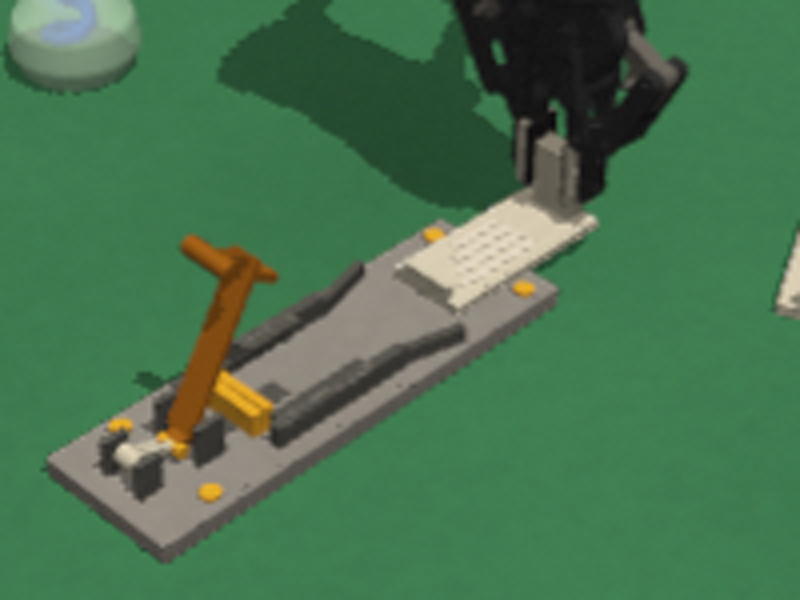

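The plate lies flat on the apron, in line with the channel, and its front edge runs (400,265)–(455,305). The clip is up and clear. Now I slide it in.

>>> {"op": "jog_arm", "data": {
  "turn": [
    [0, 0, 0],
    [0, 0, 0],
    [0, 0, 0],
    [0, 0, 0],
    [0, 0, 0],
    [0, 0, 0],
    [0, 0, 0],
    [0, 0, 0]
  ],
  "delta_pos": [
    [-0.006, 0, 0],
    [-0.006, 0, 0],
    [-0.006, 0, 0],
    [-0.006, 0, 0],
    [-0.006, 0, 0],
    [-0.006, 0, 0],
    [-0.006, 0, 0],
    [0, 0, 0]
  ],
  "gripper": [0.015, 0.015, 0.015, 0.015, 0.015, 0.015, 0.015, 0.015]
}}

```text
time: 12.15
tool_pos: [0.4727, 0.0202, 0.0284]
tcp_rot: [0.185, 3.134, 0.0]
wrist_force: [-0.1, 0.2, -1.2]
width: 0.265
grip_force: 59.5
```

>>> {"op": "jog_arm", "data": {
  "turn": [
    [0, 0, 0],
    [0, 0, 0],
    [0, 0, 0],
    [0, 0, 0],
    [0, 0, 0],
    [0, 0, 0],
    [0, 0, 0],
    [0, 0, 0],
    [0, 0, 0],
    [0, 0, 0]
  ],
  "delta_pos": [
    [-0.005, 0, 0],
    [-0.005, 0, 0],
    [-0.005, 0, 0],
    [-0.005, 0, 0],
    [-0.005, 0, 0],
    [-0.005, 0, 0],
    [-0.005, 0, 0],
    [-0.004, 0, 0],
    [-0.002, 0, 0],
    [0, 0, 0]
  ],
  "gripper": [0.015, 0.015, 0.015, 0.015, 0.015, 0.015, 0.015, 0.015, 0.015, 0.015]
}}

```text
time: 12.98
tool_pos: [0.5123, 0.0155, 0.0282]
tcp_rot: [0.185, 3.136, 0.0]
wrist_force: [0.8, 1.5, -1.6]
width: 0.268
grip_force: 59.5
```

Run:
```python
from h import *
s=read_state(); print(s['tool_pos'].round(4),s['wrist_force'].round(2),s['torque'].round(3))
d=s['tool_pos'][:2]-[.5843,.0075]; c,sn=np.cos(-.115),np.sin(-.115); print('holder xy',c*d[0]+sn*d[1],-sn*d[0]+c*d[1])
im=vision.read_camera('scene'); cv2.imwrite('pics/s4.png',cv2.resize(im[230:330,200:333,::-1],None,fx=6,fy=6,interpolation=cv2.INTER_CUBIC))
ps=pose('scene'); u=[0.9934,-.1148]; n=[.1148,.9934]
for x in(36,44,50,56,64):
  X=[np.r_[np.array([.5843,.0075])+np.array(u)*x/1e3+np.array(n)*yy/1e3,.025] for yy in(-17,17)]
  print(x,((proj(ps,X)-[200,230])*6).round(0).tolist())
```

```text
[0.5123 0.0155 0.0282] [ 0.77  1.45 -1.63] [ 0.03   0.035 -0.054]
holder xy -0.07245294386551712 -0.0002941066864640806
36 [[370.0, 287.0], [447.0, 339.0]]
44 [[351.0, 299.0], [428.0, 351.0]]
50 [[336.0, 308.0], [413.0, 361.0]]
56 [[321.0, 318.0], [398.0, 370.0]]
64 [[301.0, 330.0], [378.0, 383.0]]
```

View pics/s4.png

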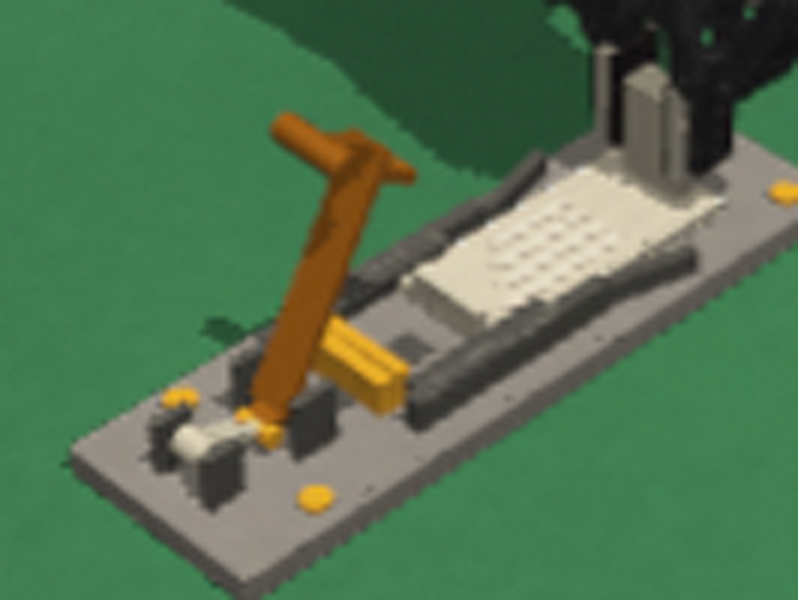

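The plate is in the channel, with its front edge at about (410–475, 275–330). The stop block's front top edge, (338,318)–(410,370), puts the face near holder x +52, about 30 mm ahead. I advance 22 mm and then creep.

>>> {"op": "jog_arm", "data": {
  "turn": [
    [0, 0, 0],
    [0, 0, 0],
    [0, 0, 0],
    [0, 0, 0],
    [0, 0, 0],
    [0, 0, 0],
    [0, 0, 0],
    [0, 0, 0]
  ],
  "delta_pos": [
    [-0.004, 0, 0],
    [-0.004, 0, 0],
    [-0.004, 0, 0],
    [-0.004, 0, 0],
    [-0.003, 0, 0],
    [-0.002, 0, 0],
    [-0.001, 0, 0],
    [0, 0, 0]
  ],
  "gripper": [0.015, 0.015, 0.015, 0.015, 0.015, 0.015, 0.015, 0.015]
}}

```text
time: 13.7
tool_pos: [0.5337, 0.013, 0.0281]
tcp_rot: [0.185, 3.136, 0.0]
wrist_force: [-0.1, -0.7, -1.8]
width: 0.264
grip_force: 59.5
```

>>> {"op": "jog_arm", "data": {
  "turn": [
    [0, 0, 0],
    [0, 0, 0],
    [0, 0, 0],
    [0, 0, 0],
    [0, 0, 0]
  ],
  "delta_pos": [
    [-0.0006, 0, 0],
    [-0.0006, 0, 0],
    [-0.0006, 0, 0],
    [0, 0, 0],
    [0, 0, 0]
  ],
  "gripper": [0.015, 0.015, 0.015, 0.015, 0.015]
}}

```text
time: 14.12
tool_pos: [0.5352, 0.0128, 0.0281]
tcp_rot: [-0.185, -3.136, -0.0]
wrist_force: [-0.6, -1.3, -1.6]
width: 0.268
grip_force: 59.5
```

>>> {"op": "jog_arm", "data": {
  "turn": [
    [0, 0, 0],
    [0, 0, 0],
    [0, 0, 0],
    [0, 0, 0]
  ],
  "delta_pos": [
    [-0.0006, 0, 0],
    [-0.0006, 0, 0],
    [-0.0006, 0, 0],
    [0, 0, 0]
  ],
  "gripper": [0.015, 0.015, 0.015, 0.015]
}}

```text
time: 14.45
tool_pos: [0.5372, 0.0126, 0.0282]
tcp_rot: [0.185, 3.136, 0.0]
wrist_force: [-0.2, 0.1, -2.2]
width: 0.266
grip_force: 59.5
```

>>> {"op": "jog_arm", "data": {
  "turn": [
    [0, 0, 0],
    [0, 0, 0],
    [0, 0, 0],
    [0, 0, 0]
  ],
  "delta_pos": [
    [-0.0006, 0, 0],
    [-0.0006, 0, 0],
    [-0.0006, 0, 0],
    [0, 0, 0]
  ],
  "gripper": [0.015, 0.015, 0.015, 0.015]
}}

```text
time: 14.78
tool_pos: [0.539, 0.0123, 0.0281]
tcp_rot: [0.185, 3.136, 0.0]
wrist_force: [-0.4, 0.9, -1.5]
width: 0.263
grip_force: 59.5
```

>>> {"op": "jog_arm", "data": {
  "turn": [
    [0, 0, 0],
    [0, 0, 0],
    [0, 0, 0],
    [0, 0, 0]
  ],
  "delta_pos": [
    [-0.0006, 0, 0],
    [-0.0006, 0, 0],
    [-0.0006, 0, 0],
    [0, 0, 0]
  ],
  "gripper": [0.015, 0.015, 0.015, 0.015]
}}

```text
time: 15.12
tool_pos: [0.5408, 0.0121, 0.0281]
tcp_rot: [0.185, 3.136, -0.0]
wrist_force: [0.3, -0.4, -1.8]
width: 0.268
grip_force: 59.5
```

>>> {"op": "jog_arm", "data": {
  "turn": [
    [0, 0, 0],
    [0, 0, 0],
    [0, 0, 0],
    [0, 0, 0]
  ],
  "delta_pos": [
    [-0.0006, 0, 0],
    [-0.0006, 0, 0],
    [-0.0006, 0, 0],
    [0, 0, 0]
  ],
  "gripper": [0.015, 0.015, 0.015, 0.015]
}}

```text
time: 15.45
tool_pos: [0.5422, 0.012, 0.028]
tcp_rot: [-0.185, -3.136, 0.0]
wrist_force: [-0.4, 0.3, -1.8]
width: 0.265
grip_force: 59.6
```

>>> {"op": "jog_arm", "data": {
  "turn": [
    [0, 0, 0],
    [0, 0, 0],
    [0, 0, 0],
    [0, 0, 0]
  ],
  "delta_pos": [
    [-0.0006, 0, 0],
    [-0.0006, 0, 0],
    [-0.0006, 0, 0],
    [0, 0, 0]
  ],
  "gripper": [0.015, 0.015, 0.015, 0.015]
}}

```text
time: 15.78
tool_pos: [0.543, 0.0118, 0.0277]
tcp_rot: [-0.185, -3.134, 0.0]
wrist_force: [-5.3, 0.3, 1.2]
width: 0.267
grip_force: 59.8
```

Contact at 5.3 N; a little more, and hold.

>>> {"op": "jog_arm", "data": {
  "turn": [
    [0, 0, 0],
    [0, 0, 0],
    [0, 0, 0],
    [0, 0, 0]
  ],
  "delta_pos": [
    [-0.0003, 0, 0],
    [0, 0, 0],
    [0, 0, 0],
    [0, 0, 0]
  ],
  "gripper": [0.015, 0.015, 0.015, 0.015]
}}

```text
time: 16.12
tool_pos: [0.5431, 0.0118, 0.0276]
tcp_rot: [-0.185, -3.133, 0.0]
wrist_force: [-5.7, -0.2, 1.3]
width: 0.268
grip_force: 59.8
```

>>> {"op": "jog_arm", "data": {
  "turn": [
    [0, 0, 0],
    [0, 0, 0],
    [0, 0, 0],
    [0, 0, 0],
    [0, 0, 0]
  ],
  "delta_pos": [
    [-0.0003, 0, 0],
    [-0.0003, 0, 0],
    [0, 0, 0],
    [0, 0, 0],
    [0, 0, 0]
  ],
  "gripper": [0.015, 0.015, 0.015, 0.015, 0.015]
}}

```text
time: 16.53
tool_pos: [0.5433, 0.0118, 0.0276]
tcp_rot: [-0.185, -3.133, 0.0]
wrist_force: [-7.2, 0.4, 1.7]
width: 0.266
grip_force: 60.0
```

>>> {"op": "jog_arm", "data": {
  "turn": [
    [0, 0, 0],
    [0, 0, 0],
    [0, 0, 0],
    [0, 0, 0],
    [0, 0, 0],
    [0, 0, 0],
    [0, 0, 0],
    [0, 0, 0],
    [0, 0, 0],
    [0, 0, 0]
  ],
  "delta_pos": [
    [0.0007, 0, 0],
    [0.0007, 0, 0],
    [0, 0, 0],
    [0, 0, 0],
    [0, 0, 0],
    [0, 0, 0],
    [0, 0, -0.01],
    [0, 0, -0.03],
    [0, 0, -0.04],
    [0, 0, -0.04]
  ],
  "gripper": [0.015, 0.015, 0.015, 0.05, 0.05, 0.05, 0.05, 0.05, 0.05, 0.05]
}}

```text
time: 17.37
tool_pos: [0.5431, 0.0118, 0.1493]
tcp_rot: [-0.185, -3.135, 0.0]
wrist_force: [1.2, -0.5, 0.6]
width: 0.582
grip_force: 0.0
```

>>> {"op": "jog_arm", "data": {
  "turn": [
    [0, 0, 0],
    [0, 0, 0],
    [0, 0, 0],
    [0, 0, 0],
    [0, 0, 0],
    [0, 0, 0],
    [0, 0, 0],
    [0, 0, 0]
  ],
  "delta_pos": [
    [-0.03, -0.001, 0],
    [-0.03, 0, 0],
    [-0.03, 0, 0],
    [-0.02, 0, 0.01],
    [0, 0, 0.03],
    [0, 0, 0.02],
    [0, 0, 0],
    [0, 0, 0]
  ],
  "gripper": [0.05, 0.05, 0.05, 0.05, 0.05, 0.05, 0.05, 0.05]
}}

```text
time: 18.03
tool_pos: [0.6519, -0.0021, 0.0873]
tcp_rot: [-0.185, -3.134, 0.0]
wrist_force: [0.5, -0.0, -0.3]
width: 0.585
grip_force: 0.0
```

Run:
```python
from h import *
s=read_state(); print(s['tool_pos'].round(4),s['wrist_force'].round(2))
d=s['tool_pos'][:2]-[.5843,.0075]; c,sn=np.cos(-.115),np.sin(-.115); print('holder xy',c*d[0]+sn*d[1],-sn*d[0]+c*d[1])
im,p=grab('wrist','w5')
im2=vision.read_camera('scene')
cv2.imwrite('pics/c5.png',np.hstack([im[200:480,170:470,::-1],cv2.resize(im2[210:330,200:350,::-1],(350,280))]))
```

```text
[ 0.6519 -0.0021  0.0873] [ 0.54 -0.05 -0.33]
holder xy 0.06829651473576263 -0.0018112329131014524
```

View pics/c5.png

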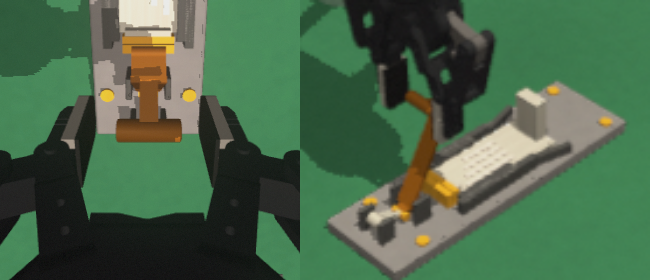

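The crossbar (149,130 in the left crop) sits midway between the pads, and the plate is up against the stop block. Now I close on the bar.

>>> {"op": "jog_arm", "data": {
  "turn": [
    [0, 0, 0],
    [0, 0, 0],
    [0, 0, 0],
    [0, 0, 0],
    [0, 0, 0]
  ],
  "delta_pos": [
    [0, 0, 0],
    [0, 0, 0],
    [0, 0, 0],
    [0, 0, 0],
    [0, 0, 0]
  ],
  "gripper": [0.02, 0.02, 0.02, 0.02, 0.02],
  "grip_force": 40
}}

```text
time: 18.55
tool_pos: [0.6543, -0.0017, 0.0907]
tcp_rot: [0.185, 3.132, 0.001]
wrist_force: [-1.1, 1.3, 6.2]
width: 0.308
grip_force: 39.1
```

>>> {"op": "jog_arm", "data": {
  "turn": [
    [0, 0, 0],
    [0, 0, 0],
    [0, 0, 0],
    [0, 0, 0],
    [0, 0, 0],
    [0, 0, 0],
    [0, 0, 0],
    [0, 0, 0],
    [0, 0, 0]
  ],
  "delta_pos": [
    [0.0049, 0, 0.0012],
    [0.0048, 0, 0.0015],
    [0.0047, 0, 0.0017],
    [0.0047, 0, 0.002],
    [0.0045, 0, 0.0024],
    [0.0043, 0, 0.0026],
    [0.0042, 0, 0.0028],
    [0.004, 0, 0.003],
    [0, 0, 0]
  ],
  "gripper": [0.02, 0.02, 0.02, 0.02, 0.02, 0.02, 0.02, 0.02, 0.02]
}}

```text
time: 19.3
tool_pos: [0.6168, 0.0026, 0.072]
tcp_rot: [0.185, 3.135, 0.001]
wrist_force: [-2.0, 3.1, 6.5]
width: 0.312
grip_force: 40.3
```

```bash
cat >> h.py <<'E'
def hol():
    s=read_state(); d=s['tool_pos'][:2]-[.5843,.0075]; c,sn=np.cos(-.115),np.sin(-.115)
    print('t',s['time'],'holder mm',(1e3*np.array([c*d[0]+sn*d[1],-sn*d[0]+c*d[1],s['tool_pos'][2]])).round(1),'F',s['wrist_force'].round(2),'M',s['torque'].round(2),s['width'])
E
python3 -c "
from h import *
hol()"
```

```text
t 19.3 holder mm [32.8 -1.1 72. ] F [-1.99  3.05  6.51] M [ 0.39  0.12 -0.01] 0.31173484040578303
```

>>> {"op": "jog_arm", "data": {
  "turn": [
    [0, 0, 0],
    [0, 0, 0],
    [0, 0, 0],
    [0, 0, 0],
    [0, 0, 0],
    [0, 0, 0],
    [0, 0, 0],
    [0, 0, 0]
  ],
  "delta_pos": [
    [0.0037, 0, 0.0033],
    [0.0036, 0, 0.0035],
    [0.0034, 0, 0.0037],
    [0.0031, 0, 0.0039],
    [0.0029, 0, 0.0041],
    [0.0026, 0, 0.0042],
    [0, 0, 0],
    [0, 0, 0]
  ],
  "gripper": [0.02, 0.02, 0.02, 0.02, 0.02, 0.02, 0.02, 0.02]
}}

```text
time: 19.97
tool_pos: [0.5965, 0.0049, 0.0468]
tcp_rot: [-0.185, -3.133, -0.001]
wrist_force: [-1.0, 5.3, -0.2]
width: 0.31
grip_force: 39.9
```

```bash
python3 -c "
from h import *
hol()"
```

```text
t 19.9667 holder mm [12.4 -1.2 46.8] F [-0.98  5.35 -0.24] M [0.77 0.04 0.03] 0.3097246211598908
```

>>> {"op": "jog_arm", "data": {
  "turn": [
    [0, 0, 0],
    [0, 0, 0],
    [0, 0, 0],
    [0, 0, 0],
    [0, 0, 0]
  ],
  "delta_pos": [
    [0.001, -0.0003, 0.002],
    [0.001, -0.0003, 0.002],
    [0.0005, 0, 0.001],
    [0, 0, 0],
    [0, 0, 0]
  ],
  "gripper": [0.02, 0.02, 0.02, 0.02, 0.02]
}}

```text
time: 20.38
tool_pos: [0.5942, 0.0051, 0.0421]
tcp_rot: [-0.185, -3.134, -0.002]
wrist_force: [-1.3, 7.0, -2.1]
width: 0.31
grip_force: 39.8
```

```bash
python3 -c "
from h import *
hol()"
```

```text
t 20.3833 holder mm [10.1 -1.2 42.1] F [-1.27  7.05 -2.13] M [1.15 0.06 0.01] 0.31021824177943597
```

>>> {"op": "jog_arm", "data": {
  "turn": [
    [0, 0, 0],
    [0, 0, 0],
    [0, 0, 0],
    [0, 0, 0]
  ],
  "delta_pos": [
    [0.0004, 0.0005, 0.001],
    [0.0004, 0.0005, 0.001],
    [0, 0.0005, 0],
    [0, 0, 0]
  ],
  "gripper": [0.02, 0.02, 0.02, 0.02]
}}

```text
time: 20.72
tool_pos: [0.5934, 0.0054, 0.0403]
tcp_rot: [-0.184, -3.134, 0.001]
wrist_force: [-2.9, 2.0, -1.4]
width: 0.311
grip_force: 39.9
```

```bash
python3 -c "
from h import *
hol()"
```

```text
t 20.7167 holder mm [ 9.3 -1.1 40.3] F [-2.94  1.96 -1.41] M [0.28 0.31 0.01] 0.31143255125564506
```

>>> {"op": "jog_arm", "data": {
  "turn": [
    [0, 0, 0],
    [0, 0, 0],
    [0, 0, 0]
  ],
  "delta_pos": [
    [0.0004, 0, 0.001],
    [0, 0, 0],
    [0, 0, 0]
  ],
  "gripper": [0.02, 0.02, 0.02]
}}

```text
time: 20.97
tool_pos: [0.5932, 0.0054, 0.0397]
tcp_rot: [-0.185, -3.134, 0.001]
wrist_force: [-4.8, 1.2, -1.7]
width: 0.312
grip_force: 39.9
```

```bash
python3 -c "
from h import *
hol()"
```

```text
t 20.9667 holder mm [ 9.1 -1.1 39.7] F [-4.76  1.21 -1.66] M [0.22 0.58 0.01] 0.311634749172174
```

>>> {"op": "jog_arm", "data": {
  "turn": [
    [0, 0, 0],
    [0, 0, 0],
    [0, 0, 0]
  ],
  "delta_pos": [
    [0.0008, 0, 0.0004],
    [0.0004, 0, 0.0003],
    [0, 0, 0]
  ],
  "gripper": [0.02, 0.02, 0.02]
}}

```text
time: 21.22
tool_pos: [0.5932, 0.0055, 0.0395]
tcp_rot: [0.185, 3.136, -0.001]
wrist_force: [-2.8, -0.6, -2.0]
width: 0.31
grip_force: 39.8
```

```bash
python3 -c "
from h import *
hol()"
```

```text
t 21.2167 holder mm [ 9.1 -1.  39.5] F [-2.77 -0.58 -2.  ] M [-0.06  0.33 -0.08] 0.3098803815860969
```

>>> {"op": "jog_arm", "data": {
  "turn": [
    [0, 0, 0],
    [0, 0, 0],
    [0, 0, 0]
  ],
  "delta_pos": [
    [0.0004, 0, 0.0005],
    [0.0002, 0, 0.0005],
    [0, 0, 0]
  ],
  "gripper": [0.02, 0.02, 0.02]
}}

```text
time: 21.47
tool_pos: [0.5931, 0.0055, 0.0393]
tcp_rot: [0.185, 3.135, -0.001]
wrist_force: [-3.2, -1.7, 1.2]
width: 0.309
grip_force: 40.2
```

```bash
python3 -c "
from h import *
hol()"
```

```text
t 21.4667 holder mm [ 9.  -1.  39.3] F [-3.25 -1.67  1.23] M [-0.23  0.41 -0.03] 0.30868199540933355
```

>>> {"op": "jog_arm", "data": {
  "turn": [
    [0, 0, 0],
    [0, 0, 0],
    [0, 0, 0]
  ],
  "delta_pos": [
    [0.0005, 0, 0.0006],
    [0, 0, 0],
    [0, 0, 0]
  ],
  "gripper": [0.02, 0.02, 0.02]
}}

```text
time: 21.72
tool_pos: [0.5931, 0.0055, 0.0392]
tcp_rot: [0.185, 3.134, -0.001]
wrist_force: [-3.9, -1.6, 6.3]
width: 0.308
grip_force: 40.4
```

Run:
```python
from h import *
hol()
im=vision.read_camera('scene'); cv2.imwrite('pics/s6.png',im[:,:,::-1]); ps=pose('scene')
hsv=cv2.cvtColor(im,cv2.COLOR_RGB2HSV)
o=((abs(hsv[...,0].astype(int)-12)<6)&(hsv[...,1]>170)&(hsv[...,2]>80)).astype(np.uint8); r=np.zeros_like(o); r[230:330,210:330]=1
o*=r; ys,xs=np.nonzero(o); print(xs.min(),xs.max(),ys.min(),ys.max(),o.sum())
# predicted strip centreline end (bar mid / bar +y end top) for several theta
for th in(.0,.08,.12,.2):
  f=.3142+th; X=[]
  for yy in(-14,0,14):
    hx=.085-.084*np.cos(f); z=.024+.084*np.sin(f)
    X.append(np.r_[np.array([.5843,.0075])+np.array([.9934,-.1148])*hx+np.array([.1148,.9934])*yy/1e3,z])
  print(th,proj(ps,X).round(1).tolist())
for y in range(ys.min(),ys.max()+1,2):
  x=np.nonzero(o[y])[0]
  if len(x): print(y,x.min(),x.max(),len(x))
```

```text
t 21.7167 holder mm [ 9.  -0.9 39.2] F [-3.91 -1.57  6.27] M [-0.34  0.41 -0.  ] 0.30809619167605334
243 280 257 298 323
0.0 [[274.9, 260.3], [280.3, 263.7], [285.7, 267.1]]
0.08 [[273.9, 258.2], [279.3, 261.5], [284.7, 265.0]]
0.12 [[273.3, 257.1], [278.7, 260.5], [284.1, 263.9]]
0.2 [[272.0, 255.3], [277.4, 258.6], [282.8, 262.1]]
257 274 275 2
259 273 278 6
261 275 278 4
269 276 277 2
271 274 278 5
273 270 278 9
275 268 279 12
277 265 277 13
279 262 280 14
281 259 271 13
283 256 268 13
285 253 265 13
287 250 263 14
289 248 260 13
291 244 257 14
293 243 252 10
295 245 249 5
297 247 247 1
```

Contact is firm: 6 N with no further travel, and the bar's visible end at (273,258) fits about 0.08 rad. I let go gently and rise.

>>> {"op": "jog_arm", "data": {
  "turn": [
    [0, 0, 0],
    [0, 0, 0],
    [0, 0, 0],
    [0, 0, 0],
    [0, 0, 0],
    [0, 0, 0],
    [0, 0, 0],
    [0, 0, 0],
    [0, 0, 0],
    [0, 0, 0]
  ],
  "delta_pos": [
    [0, 0, -0.0003],
    [0, 0, 0],
    [0, 0, 0],
    [0, 0, 0],
    [0, 0, 0],
    [0, 0, 0],
    [0, 0, -0.02],
    [0, 0, -0.03],
    [0, 0, -0.03],
    [0, 0, 0]
  ],
  "gripper": [0.02, 0.02, 0.05, 0.05, 0.05, 0.05, 0.05, 0.05, 0.05, 0.05],
  "grip_force": 20
}}

```text
time: 22.6
tool_pos: [0.5968, 0.0061, 0.1249]
tcp_rot: [0.184, 3.125, 0.001]
wrist_force: [0.7, 0.7, 0.4]
width: 0.587
grip_force: 0.0
```

Run:
```python
from h import *
hol()
im=vision.read_camera('scene'); cv2.imwrite('pics/s7.png',im[:,:,::-1]); ps=pose('scene')
a=im[225:335,200:345]; hsv=cv2.cvtColor(im,cv2.COLOR_RGB2HSV)
o=((abs(hsv[...,0].astype(int)-12)<6)&(hsv[...,1]>170)&(hsv[...,2]>80)).astype(np.uint8); r=np.zeros_like(o); r[230:330,210:330]=1; o*=r
for y in range(252,272): 
  x=np.nonzero(o[y])[0]
  if len(x): print(y,x.min(),x.max(),len(x))
# old/new tab location: cream mask rightmost
m=((hsv[...,1]<60)&(hsv[...,2]>120)).astype(np.uint8); r[:]=0; r[220:320,250:345]=1; m*=r
before=cv2.cvtColor(cv2.imread('pics/s4.png'),cv2.COLOR_BGR2RGB)
ys,xs=np.nonzero(m); print(xs.min(),xs.max(),ys.min(),ys.max(),m.sum())
```

```text
t 22.6 holder mm [ 12.6   0.  124.9] F [0.74 0.7  0.41] M [ 0.03 -0.08  0.01] 0.5867796739582511
257 274 275 2
258 273 276 4
259 273 278 6
260 273 280 8
261 275 282 8
262 276 283 8
263 278 285 8
264 279 285 7
265 280 285 6
266 282 283 2
269 276 277 2
270 275 277 3
271 273 281 8
250 338 245 319 1556
```

The bar now shows from (274,258) to (284,265), which fits 0.08 rad, so the clip is shut on the plate. To make sure the plate still bears on the stop, I nudge the tab lightly from behind with shut fingers.

>>> {"op": "jog_arm", "data": {
  "turn": [
    [0, 0, 0],
    [0, 0, 0],
    [0, 0, 0],
    [0, 0, 0],
    [0, 0, 0],
    [0, 0, 0],
    [0, 0, 0],
    [0, 0, 0],
    [0, 0, 0]
  ],
  "delta_pos": [
    [0.028, 0, 0],
    [0.028, 0, 0],
    [0.028, 0, 0],
    [0, 0, 0],
    [0, 0, 0.03],
    [0, 0, 0.03],
    [0, 0, 0.03],
    [0, 0, 0],
    [0, 0, 0]
  ],
  "gripper": [0.0, 0.0, 0.0, 0.0, 0.0, 0.0, 0.0, 0.0, 0.0]
}}

```text
time: 23.4
tool_pos: [0.506, 0.016, 0.0259]
tcp_rot: [-0.185, -3.13, 0.0]
wrist_force: [1.0, -0.2, 0.5]
width: 0.0
grip_force: 0.0
```

```bash
python3 -c "
from h import *
hol()"
```

```text
t 23.4 holder mm [-78.7  -0.6  25.9] F [ 0.99 -0.18  0.53] M [ 0.   -0.04  0.02] 2.5363223805157896e-05
```

>>> {"op": "jog_arm", "data": {
  "turn": [
    [0, 0, 0],
    [0, 0, 0],
    [0, 0, 0],
    [0, 0, 0],
    [0, 0, 0],
    [0, 0, 0],
    [0, 0, 0]
  ],
  "delta_pos": [
    [-0.003, 0, -0.003],
    [-0.003, 0, 0],
    [-0.003, 0, 0],
    [-0.003, 0, 0],
    [-0.002, 0, 0],
    [-0.001, 0, 0],
    [0, 0, 0]
  ],
  "gripper": [0.0, 0.0, 0.0, 0.0, 0.0, 0.0, 0.0]
}}

```text
time: 23.98
tool_pos: [0.524, 0.0141, 0.0316]
tcp_rot: [0.185, 3.135, 0.0]
wrist_force: [-0.8, 0.0, 0.0]
width: 0.005
grip_force: 0.0
```

>>> {"op": "jog_arm", "data": {
  "turn": [
    [0, 0, 0],
    [0, 0, 0],
    [0, 0, 0]
  ],
  "delta_pos": [
    [-0.0008, 0, 0],
    [-0.0007, 0, 0],
    [0, 0, 0]
  ],
  "gripper": [0.0, 0.0, 0.0]
}}

```text
time: 24.23
tool_pos: [0.5246, 0.0139, 0.031]
tcp_rot: [-0.185, -3.135, 0.0]
wrist_force: [-0.7, 0.6, -0.0]
width: -0.003
grip_force: 0.3
```

>>> {"op": "jog_arm", "data": {
  "turn": [
    [0, 0, 0],
    [0, 0, 0],
    [0, 0, 0]
  ],
  "delta_pos": [
    [-0.0008, 0, 0],
    [-0.0007, 0, 0],
    [0, 0, 0]
  ],
  "gripper": [0.0, 0.0, 0.0]
}}

```text
time: 24.48
tool_pos: [0.5246, 0.0139, 0.0307]
tcp_rot: [-0.185, -3.132, 0.0]
wrist_force: [-4.9, 2.0, 3.1]
width: 0.002
grip_force: 2.6
```

>>> {"op": "jog_arm", "data": {
  "turn": [
    [0, 0, 0],
    [0, 0, 0],
    [0, 0, 0]
  ],
  "delta_pos": [
    [-0.0004, 0, 0],
    [-0.0002, 0, 0],
    [0, 0, 0]
  ],
  "gripper": [0.0, 0.0, 0.0]
}}

```text
time: 24.73
tool_pos: [0.5246, 0.0139, 0.0306]
tcp_rot: [-0.185, -3.131, 0.0]
wrist_force: [-6.6, 1.0, 3.5]
width: -0.0
grip_force: 3.2
```

>>> {"op": "jog_arm", "data": {
  "turn": [
    [0, 0, 0],
    [0, 0, 0],
    [0, 0, 0],
    [0, 0, 0],
    [0, 0, 0],
    [0, 0, 0],
    [0, 0, 0],
    [0, 0, 0],
    [0, 0, 0],
    [0, 0, 0],
    [0, 0, 0],
    [0, 0, 0]
  ],
  "delta_pos": [
    [0.001, 0, 0],
    [0.001, 0, 0],
    [0.003, 0, 0],
    [0.01, 0, 0],
    [0.01, 0, 0],
    [0, 0, -0.03],
    [0, 0, -0.04],
    [0, 0, -0.03],
    [0, 0, 0],
    [0, 0, 0],
    [0, 0, 0],
    [0, 0, 0]
  ],
  "gripper": [0.0, 0.0, 0.0, 0.0, 0.0, 0.0, 0.0, 0.0, 0.0, 0.0, 0.0, 0.0]
}}

```text
time: 25.73
tool_pos: [0.5004, 0.0167, 0.1295]
tcp_rot: [-0.185, -3.133, 0.0]
wrist_force: [0.1, 0.0, -0.6]
width: -0.003
grip_force: 0.0
```

Run:
```python
from h import *
hol()
im=vision.read_camera('scene'); hsv=cv2.cvtColor(im,cv2.COLOR_RGB2HSV)
o=((abs(hsv[...,0].astype(int)-12)<6)&(hsv[...,1]>170)&(hsv[...,2]>80))
for y in range(256,268,3): x=np.nonzero(o[y,210:330])[0]+210; print(y,x.min() if len(x) else '',x.max() if len(x) else '')
print(ticket.finish_job())
```

```text
t 25.7333 holder mm [-84.4  -0.5 129.5] F [ 0.12  0.02 -0.64] M [ 0.01 -0.03 -0.04] -0.0030186507663905247
256  
259 273 278
262 276 283
265 280 285
the job is handed in; nothing more can be done
None
```

I handed the job in at about 26 s: the clip was raised, the plate was pressed to about 7 N on the stop, and the clip was lowered by hand and let go on the plate (bar position fits about 0.08 rad); no verdict came back.

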